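# Try two irrigation couplings on the gauge pins and rack the one that fits

### The arm

A 7-joint arm with a two-finger parallel gripper is mounted at the origin on the work surface. World frame = base frame: x ahead of the robot, y to its left, z up, the work surface at z = 0. Lengths are in mm, angles in degrees, forces in N, time in s.
With the tool pointing down it reaches from about 425 to 925 mm from the base axis. Payload 6.8 kg.
Tool frame: the origin (TCP) lies at the very end of the fingers, on their centre line; the grasp point (between the pads) lies 19 mm behind it; z points along the fingers, y is the line along which they close (so a half turn about z gives the same grasp; the last joint's range is limited). The gripper opens to 88 mm and grips with 3 to 60 N. Pads are 20 mm wide; open, the fingers measure 115 mm over their backs; the gripper's body (75 mm by 178 mm) begins 61 mm behind the grasp point.
Start: joints at [-76.152, 27.33, 1.283, 89.118, -0.659, 63.558, -4.761], TCP at [231.326, 634.142, 222.664] pointing down, gripper open.
Joint ranges: [-169.35, 169.35], [-19.33, 120.38], [-80.79, 83.38], [13.8, 139.57], [-78.32, 258.32], [9.67, 109.79], [-169.56, 169.56]. Speed limits (degrees/s): [136.94, 136.94, 180, 180, 180, 180, 180].

### API

Orientations are given as [roll, pitch, yaw] about the fixed x, y, z axes, in that order (R = Rz(yaw) Ry(pitch) Rx(roll)).
In Python, from cell import * gives the robot as it stands. Calls block until the motion is done:
- movep(position, orientation): joint-space move of the TCP to a pose.
- movel(position, rotation=None, max_speed=150): straight line of the TCP; rotation=None keeps the orientation; max_speed is the mean speed in mm/s.
- set_joints(angles): joint-space move.
- gripper_to(opening, f_grip=None): opening from 0.0 (shut) to 1.0 (fully open); f_grip is the grip in N (None keeps the last); returns when the fingers have stopped.
- sleep(seconds).
- inverse_kinematics(position, orientation): joint angles nearest the present ones, or None.
- camera(name): name is "scene" or "side" or "wrist"; returns (picture, depth): 480x640x3 uint8, blue, green, red; 480x640 float32, mm along the optical axis (not along the pixel's ray), 0 where there is no reading.
- camera_info(name): a dict with "fx", "fy", "cx", "cy" (pixels), "k1" (the pictures are not rectified: a ray, as slopes to the right and down, at radius r is drawn at 1 + k1 r^2 times it, then the intrinsics apply), "extrinsics" (4x4, takes a point from world to camera coordinates); the wrist camera has in their place "tool_from_camera" (4x4, takes a point from camera to tool coordinates, whose origin is the TCP and whose axes are the flange's). Camera axes: x right, y down, z forward; pixel columns grow to the right and rows downward; lengths in mm; the calibration is good to about 2 mm. A picture is of the moment at which its call begins: read the wrist's pose just before it. camera_info takes no time and is no camera call.
A pose or a line that the arm cannot do raises Unreachable and nothing moves.
- job_done(): hands the job in; it is judged then, once.
Readings, each from a call of its own:
- get_time_s(): time.
- get_joint_positions(): joint angles.
- get_qvel(): joint speeds.
- get_effort(): joint torques, N m.
- get_position(): TCP position.
- get_eef_rot(): TCP orientation.
- get_force(): force on the tool from outside, world axes, zero at the start.
- get_ft_torque(): the same for the moment, N m.
- get_gripper_width(): opening from 0.0 (shut) to 1.0 (fully open).
- get_grip_force(): force on a finger pad.
Only numpy, scipy, OpenCV 4.12 (cv2) and the standard library are available. Lean on these libraries where they do the work, as an engineer would, in place of code of your own. Each camera call takes 0.05 s, during which the arm holds its last target. There are 200 camera calls.

### The job

Try both grey pipe couplings on the gauge: slide each one along its channel towards its pin until it stops. Then take the one that went fully home against the shoulder, draw it back off its pin and lay it centred along the raised saddle; leave the other lying in its channel up against the tip of its pin, and do not drop a coupling or knock the other things about.

Things in the scene. Friction and masses are not known exactly. Their poses are not given: they have to be found in the camera images.
- coupling_a: grey plastic pipe coupling, a plain tube lying on its side: 70 mm long, 44 mm outside, 0.08-0.17 kg. Origin at its centre, x along its axis. Outwardly like the other; of the two, one has a 34 mm bore, one a 20 mm bore (not said which), seen at the open ends. Starts in one of the gauge's channels, front end 10 to 30 mm short of the pin; a push of 1 to 4 N slides it.
- coupling_b: grey plastic pipe coupling, a plain tube lying on its side: 70 mm long, 44 mm outside, 0.08-0.17 kg. Origin at its centre, x along its axis. Outwardly like the other; of the two, one has a 34 mm bore, one a 20 mm bore (not said which), seen at the open ends. Starts in one of the gauge's channels, front end 10 to 30 mm short of the pin; a push of 1 to 4 N slides it.
- gauge: fixed gauge: plywood base 190 x 170 x 12 mm, origin under its centre, z up, with two parallel raised aluminium V-channels along x, axes at y = +50 and -50 mm, from x = -85 (open end) to +65 mm. A coupling in a channel has its axis at z = 75 mm. A channel is 45 mm wide, its tops 12 mm below that axis; it stands on a 32 mm wide wall, so fingers fit down both sides of a coupling.
- tip_left (a point): centre of the tip of the steel pin in the channel at gauge y = +50 mm, axes as the gauge's: 28 mm diameter, level, on the channel's axis, from this tip (gauge x = +15 mm) 50 mm along +x to a dark shoulder block, 44 mm wide, 16 mm higher than the axis. A coupling that fits slides on to the shoulder (its centre at gauge x = +30 mm); one that does not stops at the tip (centre at -20 mm).
- tip_right (a point): the same point of the like pin in the channel at gauge y = -50 mm.
- seat (a point): place for the centre of a coupling lying in the fixed raised saddle, 120 mm above the table; the coupling's axis goes along this point's x, z is up. The saddle is a narrow aluminium V like a short channel, 40 mm long along x, 45 mm wide, strip tops 12 mm below this point, on a post 30 mm square over a plywood foot 90 x 80 x 12 mm.
- plant: bystander: leafy plant in a black pot, 90 mm across, pot 85 mm high, 205 mm in all. Origin under its centre.
- pitcher: bystander: white ceramic pitcher, 100 mm across, 185 mm high, handle at its +y side reaching 84 mm from the axis. Origin under its centre.
- beaker: bystander: glass beaker, 66 mm across, 90 mm high. Origin under its centre.
- weed_fork: bystander: hand fork with wooden handle lying on the table between gauge and saddle, 200 mm long (handle to its -x), up to 48 mm wide and 30 mm high. Origin on the table under its middle.
Things that resemble listed ones, but are neither listed nor needed, are in the scene too. Leave any blue or yellow look-alike of the coupling_a alone.

How it is judged (in metres and radians):
On the way:
1. both couplings tried: one lies fully home on its pin with its end within 5 mm of the shoulder, the other lies in its channel with its end within 5 mm of its pin's tip ((y of coupling_a in the frame of gauge between 0.045 and 0.055 m or y of coupling_a in the frame of gauge between -0.055 and -0.045 m) and z of coupling_a in the frame of gauge between 0.07 and 0.08 m and angle between the x axis of each of coupling_a, coupling_b and the x axis of gauge, either way round below 0.08 rad and x of coupling_a in the frame of gauge above 0.025 m and (y of coupling_b in the frame of gauge between 0.045 and 0.055 m or y of coupling_b in the frame of gauge between -0.055 and -0.045 m) and z of coupling_b in the frame of gauge between 0.07 and 0.08 m and x of coupling_b in the frame of gauge between -0.026 and -0.015 m), for 0.2 s.
At the end, for the whole second after the job is handed in: The coupling that fits lies at rest in the saddle, its centre within 12 mm of the seat horizontally (5 mm across it, 5 mm in height) and its axis along the saddle within 0.1 rad; the other lies at rest in its channel with its front end within about 5 mm of its pin's tip (horizontal distance between coupling_a and seat below 0.012 m and y of coupling_a in the frame of seat between -0.005 and 0.005 m and z of coupling_a in the frame of seat between -0.005 and 0.005 m and angle between the x axis of coupling_a and the x axis of seat, either way round below 0.1 rad and linear speed of each of coupling_a, coupling_b below 0.02 m/s and (y of coupling_b in the frame of gauge between 0.045 and 0.055 m or y of coupling_b in the frame of gauge between -0.055 and -0.045 m) and z of coupling_b in the frame of gauge between 0.07 and 0.08 m and angle between the x axis of coupling_b and the x axis of gauge, either way round below 0.08 rad and x of coupling_b in the frame of gauge between -0.026 and -0.015 m); the robot touches nothing.
It fails at once if a coupling falls off gauge or saddle (its centre lower than 50 mm above the table) (height (world z) of any of coupling_a, coupling_b below 0.05 m).
It fails at once if the plant, pitcher, beaker or hand fork is knocked over or shoved more than 40 mm (distance of any of plant, pitcher, beaker, weed_fork from where it was at the start of the episode above 0.04 m or angle between any of plant, pitcher, beaker, weed_fork's own z axis and vertical above 0.5 rad).
It also fails if it takes over 51 s, if anything falls off the work surface, if the arm or the gripper's body presses on something with over 40 N, if the wrist force passes 120 N, or if a joint passes its speed limit or range.

## Working session

There is one attempt and no reset: what is moved stays moved. The work goes in short steps, each a Python script; the robot and the scene stay as the last script left them, time stands still between calls to the robot, and variables do not carry over. Pictures are saved under pics/ and viewed, at most 10 in all, crops included, and the job is handed in when it is done.

```bash
mkdir -p pics; ls
python3 - <<'E'
from cell import *
import cv2,numpy as np
for n in ["scene","side"]:
    p,d=camera(n); cv2.imwrite(f"pics/{n}0.png",p); np.savez(f"{n}0.npz",p=p,d=d)
    print(n,camera_info(n), (d>0).mean())
print(camera_info("wrist"),get_time_s(),get_eef_rot())
E
```

```text
pics
scene {'fx': 465.51922703263494, 'fy': 465.51922703263494, 'cx': 323.71812133494706, 'cy': 244.07876007753066, 'k1': -0.04078518488458682, 'extrinsics': array([[-2.03744506e-02,  9.99648480e-01,  1.69646338e-02,
        -7.05838167e+01],
       [ 6.71852532e-01,  2.62554074e-02, -7.40219446e-01,
        -2.79128381e+02],
       [-7.40404658e-01, -3.68383239e-03, -6.72151302e-01,
         1.42200132e+03],
       [ 0.00000000e+00,  0.00000000e+00,  0.00000000e+00,
         1.00000000e+00]])} 0.9958430989583333
side {'fx': 572.9119363018599, 'fy': 572.9119363018599, 'cx': 329.32859143436536, 'cy': 226.5279044601329, 'k1': -0.10733917825179244, 'extrinsics': array([[ 9.32529692e-01, -3.60952240e-01, -1.00922905e-02,
        -4.35077772e+02],
       [-2.58556371e-01, -6.47955130e-01, -7.16451500e-01,
         2.60244481e+02],
       [ 2.52065423e-01,  6.70721723e-01, -6.97563899e-01,
         1.12726697e+03],
       [ 0.00000000e+00,  0.00000000e+00,  0.00000000e+00,
         1.00000000e+00]])} 0.9960514322916667
{'fx': 406.73376947504755, 'fy': 406.73376947504755, 'cx': 322.4986328695516, 'cy': 236.6575631468614, 'k1': 0.019557163941500855, 'tool_from_camera': array([[-8.15170032e-04, -9.57428873e-01, -2.88668129e-01,
         7.97209637e+01],
       [ 9.99999643e-01, -8.44985553e-04, -2.13261360e-05,
        -9.50860171e-01],
       [-2.23502140e-04, -2.88668043e-01,  9.57429220e-01,
        -1.62327236e+02],
       [ 0.00000000e+00,  0.00000000e+00,  0.00000000e+00,
         1.00000000e+00]])} 0.1 [-1.79908703e+02  7.08882483e-03  1.59958124e+02]
```

View pics/scene0.png

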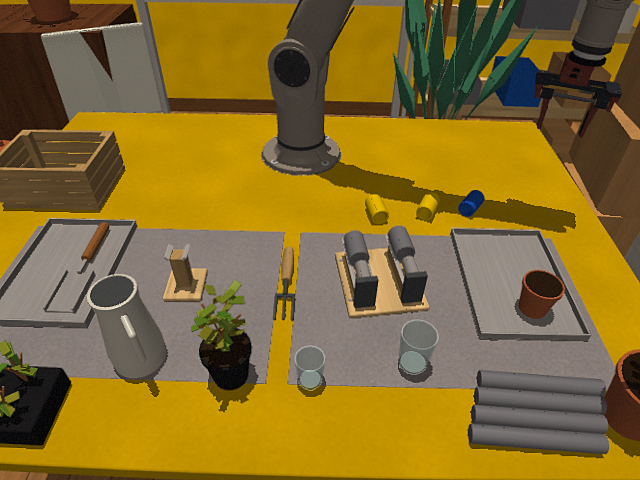

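View pics/side0.png

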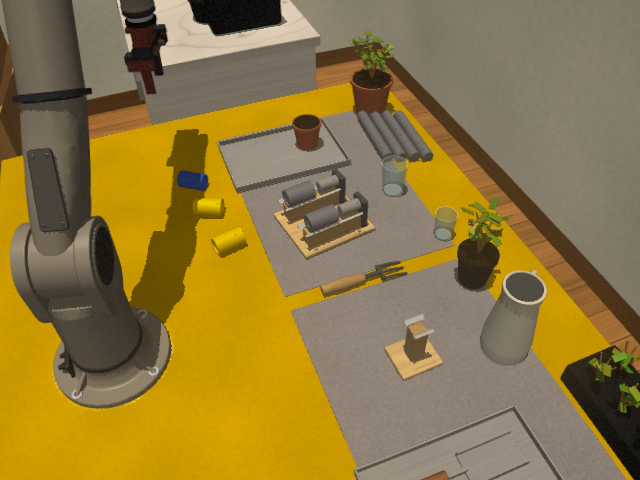

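The scene view shows the gauge at about (380,280) with both grey couplings on the robot side and the dark shoulders at (366,291) and (414,285). The saddle is at (183,270) and the fork at (287,283). The side view shows the gauge at (325,215) and the saddle at (415,345).

```bash
cat > h.py <<'E'
from cell import *
import cv2,numpy as np
from scipy.spatial.transform import Rotation as R
def rays(info,uv):
    K=np.array([[info['fx'],0,info['cx']],[0,info['fy'],info['cy']],[0,0,1]])
    s=cv2.undistortPoints(np.float64(uv).reshape(-1,1,2),K,np.array([info['k1'],0,0,0,0]))[:,0]
    return np.c_[s,np.ones(len(s))]
def w_from_c(name,pose=None):
    i=camera_info(name)
    if name!="wrist": return np.linalg.inv(i['extrinsics'])
    T=np.eye(4);T[:3,:3]=R.from_euler('xyz',pose[1],degrees=True).as_matrix();T[:3,3]=pose[0]
    return T@i['tool_from_camera']
def cloud(name,d,pose=None):
    v,u=np.mgrid[:480,:640]
    r=rays(camera_info(name),np.c_[u.ravel(),v.ravel()])
    T=w_from_c(name,pose)
    return ((r*d.reshape(-1,1))@T[:3,:3].T+T[:3,3]).reshape(480,640,3)
def on_plane(name,uv,z,pose=None):
    T=w_from_c(name,pose); r=rays(camera_info(name),uv)@T[:3,:3].T
    return T[:3,3]+r*((z-T[2,3])/r[:,2])[:,None]
E
python3 - <<'E'
from h import *
P={}
for n,boxes in dict(scene=dict(g=(330,220,110,105),s=(155,235,60,75),fork=(268,240,32,85)),side=dict(g=(265,165,120,100),s=(378,310,70,75),fork=(315,255,95,45))).items():
    f=np.load(n+'0.npz'); X=cloud(n,f['d'])
    hsv=cv2.cvtColor(f['p'],cv2.COLOR_BGR2HSV)
    for k,(x,y,w,h) in boxes.items():
        p=X[y:y+h,x:x+w].reshape(-1,3); c=hsv[y:y+h,x:x+w].reshape(-1,3)
        P[n,k]=p,c
        print(n,k,'table z',np.median(p[(p[:,2]<6)][:,2]),'max',np.percentile(p[:,2],99))
        if k!='fork':
            m=(abs(p[:,2]-12)<4)&(c[:,1]>70)
            print('  ply',cv2.minAreaRect(np.float32(p[m][:,:2])),np.median(p[m][:,2]))
            for a,b in ((55,85),(85,105),(105,140)):
                m=(p[:,2]>a)&(p[:,2]<b)
                if m.sum()>10: print('  ',a,b,m.sum(),cv2.minAreaRect(np.float32(p[m][:,:2])),np.median(p[m],0))
        else:
            m=p[:,2]>8; print('  fork',p[m].min(0),p[m].max(0))
E
```

```text
scene g table z 0.8417986742227299 max 97.34341375541266
  ply ((482.62066650390625, 190.80209350585938), (295.40765380859375, 169.57345581054688), 11.20212459564209) 11.942852591908263
   55 85 1377 ((582.4992065429688, 211.43643188476562), (273.632080078125, 145.61920166015625), 9.511452674865723) [561.90787757 222.72335332  68.43183744]
   85 105 1518 ((591.923828125, 212.3304443359375), (268.3890380859375, 143.752197265625), 10.051993370056152) [533.10668268 227.94994578  90.91071288]
scene s table z 0.5505817490648042 max 208.6909771266684
  ply ((562.0392456054688, -216.24212646484375), (89.57865142822266, 80.3836898803711), 3.1124045848846436) 12.253798757590516
   55 85 185 ((567.9066162109375, -209.5404815673828), (23.33859634399414, 40.393951416015625), 45.4814338684082) [ 573.39954001 -211.84216517   69.50161209]
   85 105 278 ((561.9443359375, -217.33819580078125), (41.9178466796875, 46.450931549072266), 4.647891521453857) [ 566.45374077 -218.79302366   96.71873306]
   105 140 59 ((559.8176879882812, -216.30319213867188), (39.11183547973633, 44.367828369140625), 0.8095207
[... 820 characters left out ...]
74511719, 82.73463439941406), 1.7861305475234985) 11.619296503692453
   55 85 206 ((550.7218017578125, -225.86436462402344), (22.75932502746582, 41.394195556640625), 47.50836181640625) [ 547.7268063  -232.15797831   70.18059287]
   85 105 325 ((557.770263671875, -217.8986358642578), (41.944881439208984, 45.231239318847656), 4.434927940368652) [ 555.93175726 -214.96423379   98.13538758]
   105 140 95 ((557.1402587890625, -220.1772918701172), (41.274932861328125, 44.6419677734375), 3.8893954753875732) [ 557.39163949 -235.65490883  106.69152959]
side fork table z 0.48082465299000887 max 27.72419374782884
  fork [ 188.8657827  -744.4979964     8.00723945] [642.00059391  20.64286449 968.40236309]
```

Run:
```python
from h import *
for y in (8.4,188.4-360):
    for p in ([530,200,200],[500,200,65],[500,150,65],[545,250,65],[545,155,65]): print(y,p,np.round(inverse_kinematics(p,[180,0,y]) if inverse_kinematics(p,[180,0,y]) is not None else [0],0))
for y in (3,183-360): print(y,inverse_kinematics([558,-218,110],[180,0,y]))
```

```text
8.4 [530, 200, 200] [-58.  22.  40. 108. -17.  56. -92.]
8.4 [500, 200, 65] [-54.  30.  33. 117. -25.  40. -87.]
8.4 [500, 150, 65] [-50.  29.  33. 119. -25.  39. -81.]
8.4 [545, 250, 65] [-55.  35.  33. 109. -26.  44. -89.]
8.4 [545, 155, 65] [-47.  33.  33. 113. -26.  42. -80.]
-171.6 [530, 200, 200] [-35.  19.   9. 106.  -4.  56.  75.]
-171.6 [500, 200, 65] [-33.  27.   6. 115.  -4.  38.  74.]
-171.6 [500, 150, 65] [-30.  26.   8. 118.  -6.  37.  80.]
-171.6 [545, 250, 65] [-33.  31.   3. 107.  -3.  42.  70.]
-171.6 [545, 155, 65] [-28.  29.   8. 112.  -6.  40.  81.]
3 [-26.19501321  43.77035519  62.05904702 108.15535481 -46.24324414
  57.79110826 -30.38915921]
-177 [ -9.10926678  31.02789625  33.09954973 107.17940888 -22.15999929
  48.26806867 128.24725072]
```

Run:
```python
from h import *
for i,p in enumerate(([525,205,215],[500,195,195])):
    movep(p,[180,0,-171.6]); sleep(.2)
    pose=(get_position(),get_eef_rot()); q,d=camera("wrist")
    np.savez(f"w{i}.npz",p=q,d=d,pos=pose[0],rot=pose[1]); cv2.imwrite(f"pics/w{i}.png",q)
    X=cloud("wrist",d,pose)
    hsv=cv2.cvtColor(q,cv2.COLOR_BGR2HSV)
    near=(abs(X[...,0]-530)<130)&(abs(X[...,1]-200)<110)
    pl=near&(abs(X[...,2]-12)<4)&(hsv[...,1]>70)
    print('ply',cv2.minAreaRect(np.float32(X[pl][:,:2])),np.median(X[pl][:,2]))
    m=(near&(X[...,2]>82)&(X[...,2]<110)).astype(np.uint8)
    n,l,s,c=cv2.connectedComponentsWithStats(m)
    for k in range(1,n):
        if s[k,4]>300:
            x=X[l==k]; print(s[k],np.percentile(x[:,2],[5,50,95,99]),cv2.minAreaRect(np.float32(x[:,:2])))
print(get_time_s())
```

```text
ply ((529.023681640625, 201.97406005859375), (189.4678497314453, 169.3533172607422), 9.237841606140137) 12.26342010121681
[ 356  130   61  101 5610] [85.23795266 94.84549942 97.74727627 98.413709  ] ((484.0960998535156, 244.73452758789062), (69.81904602050781, 41.29661178588867), 8.885934829711914)
[ 216  137   63  101 5568] [85.21287228 94.78880959 97.69357075 98.37301678] ((503.49029541015625, 147.21531677246094), (69.67919921875, 41.48246765136719), 9.193307876586914)
[ 227  249   57   81 2923] [83.48941983 88.39836461 91.7440538  92.35904227] ((583.0863647460938, 159.4304962158203), (64.26341247558594, 43.907474517822266), 9.958752632141113)
[ 354  248   57   81 2928] [83.31045799 88.37677196 91.81809999 92.34967979] ((567.0518798828125, 257.8472900390625), (64.35496520996094, 44.081302642822266), 10.21723461151123)
ply ((528.7994384765625, 201.42807006835938), (189.23147583007812, 169.14479064941406), 9.011861801147461) 12.272771947649119
[ 367  168   63  106 5961] [85.12674274 94.81110931 97.71075824 98.33767685] ((483.98553466796875, 244.6856689453125), (70.0106430053711, 41.53025436401367), 9.302227973937988)
[ 221  176   65  104 5917] [85.1709015  94.78671268 97.7238707  98.31368125] ((503.2303466796875, 147.2527313232422), (69.8843765258789, 41.425270080566406), 9.404006958007812)
[ 233  289   59   84 3137] [83.32011208 88.37163972 91.79664616 92.33333918] ((582.9981079101562, 159.41293334960938), (64.65682983398438, 44.19884490966797), 9.796758651733398)
[ 363  288   60   83 3173] [83.31140061 88.40184464 91.80275459 92.38102676] ((567.08544921875, 258.72979736328125), (64.62945556640625, 43.72858810424805), 7.261576175689697)
2.7417
```

View pics/w1.png

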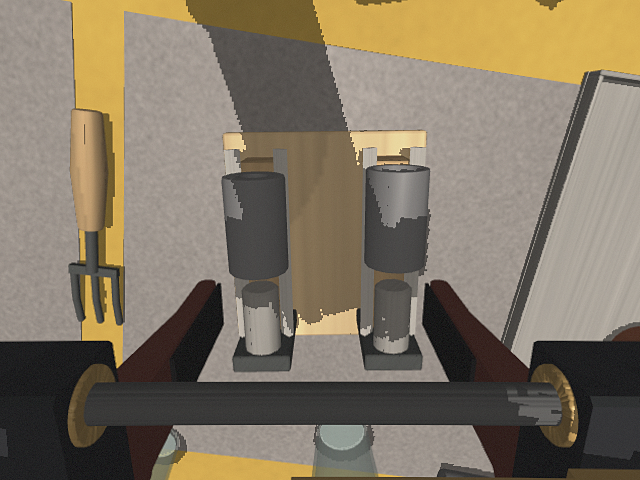

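The wrist view shows the right-channel coupling at (255,225), the left one at (397,218), and the pins at (262,315) and (392,315). Both axes are about 76 mm high and the gauge yaw is about 9.1°. Next I try each coupling with a light grip.

```bash
cat >> h.py <<'E'
YAW=9.15; C0=np.array([528.9,201.7]); TZ=67.5
ex=np.array([np.cos(np.radians(YAW)),np.sin(np.radians(YAW))]); ey=np.array([-ex[1],ex[0]])
DOWN=[180,0,YAW-180]
def G(x,y,z): return [*(C0+x*ex+y*ey),z]
E
cat > push.py <<'E'
from h import *
def slide(x,y,f0,v=60):
    movel(G(x,y,TZ),max_speed=v); f=np.array(get_force())-f0
    print('x%.1f fx %.1f fy %.1f fz %.1f'%(x,f[:2]@ex,f[:2]@ey,f[2]),flush=True); return f[:2]@ex
def tryit(x0,y):
    movep(G(x0,y,125),DOWN); movel(G(x0,y,TZ),max_speed=120); f0=np.array(get_force())
    gripper_to(.4,f_grip=10); f=np.array(get_force())-f0
    print('grip',get_gripper_width(),get_grip_force(),np.round(f,1),get_time_s())
    home=True
    slide(-23,y,f0); x=-23
    for x in (-20,-17,-14):
        if slide(x,y,f0)<-6: home=False;break
    if home:
        slide(25,y,f0)
        for x in (28,31,33):
            if slide(x,y,f0)<-6: break
    gripper_to(1.0); movel(G(x,y,125),max_speed=150)
    print('home' if home else 'tip',get_time_s())
if __name__=='__main__':
    import sys; tryit(*map(float,sys.argv[1:]))
E
python3 push.py -33.9 -49.8
```

```text
grip 0.5083309605943159 10.000130161643028 [-0.2  1.4  0.4] 4.5417
x-23.0 fx -0.4 fy 2.2 fz 0.0
x-20.0 fx 0.1 fy 1.9 fz -1.1
x-17.0 fx -6.5 fy 3.2 fz 5.0
tip 6.7333
```

```bash
python3 push.py -37.5 49.6
python3 - <<'E'
from h import *
movel([500,195,195],DOWN,max_speed=250); sleep(.2)
pose=(get_position(),get_eef_rot()); q,d=camera("wrist"); cv2.imwrite("pics/w2.png",q)
X=cloud("wrist",d,pose)
near=(abs(X[...,0]-530)<130)&(abs(X[...,1]-200)<110)
m=(near&(X[...,2]>92.8)&(X[...,2]<110)).astype(np.uint8)
n,l,s,c=cv2.connectedComponentsWithStats(m)
for k in range(1,n):
    if s[k,4]>300:
        x=X[l==k]; r=cv2.minAreaRect(np.float32(x[:,:2])); o=np.array(r[0])-C0
        print(s[k],np.percentile(x[:,2],99),r,'gauge',o@ex,o@ey)
print(get_time_s())
E
```

```text
grip 0.5071238069585721 9.999735876917839 [ 0.4  3.6 -0.7] 8.5917
x-23.0 fx -2.0 fy 4.0 fz -0.8
x-20.0 fx -2.2 fy 3.3 fz 0.6
x-17.0 fx -2.7 fy 4.6 fz 1.5
x-14.0 fx -1.7 fy 3.0 fz 0.7
x25.0 fx -1.8 fy 4.0 fz -0.6
x28.0 fx -2.0 fy 4.3 fz 2.0
x31.0 fx -3.4 fy 4.0 fz 1.6
x33.0 fx -6.1 fy 4.0 fz 4.4
home 12.6417
[ 229  201   46  100 3736] 98.46445286139422 ((516.85888671875, 149.37295532226562), (70.00784301757812, 28.93979263305664), 8.850735664367676) gauge -20.2089253935785 -49.746430507065334
[ 374  272   44   93 3217] 98.32514592323966 ((551.8053588867188, 256.16522216796875), (73.20231628417969, 29.147506713867188), 9.484116554260254) gauge 31.274940265468373 50.12977162252954
13.4667
```

View pics/w2.png

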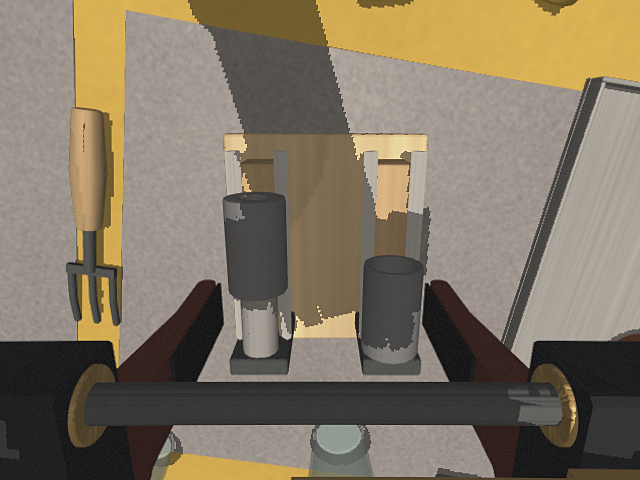

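The view shows the left-channel coupling at (392,315), home on the shoulder. The other, at (255,245), is up against its pin tip at (262,297). Next I measure the saddle.

Run:
```python
from h import *
for i,p in enumerate(([540,-205,235],[520,-230,215])):
    movep(p,[180,0,-177]); sleep(.2)
    pose=(get_position(),get_eef_rot()); q,d=camera("wrist"); cv2.imwrite(f"pics/s{i}.png",q)
    X=cloud("wrist",d,pose); hsv=cv2.cvtColor(q,cv2.COLOR_BGR2HSV)
    near=(abs(X[...,0]-558)<70)&(abs(X[...,1]+218)<65)
    pl=near&(abs(X[...,2]-12)<4)&(hsv[...,1]>70)
    print('ply',cv2.minAreaRect(np.float32(X[pl][:,:2])),np.median(X[pl][:,2]))
    for zl in (92,100,104):
        x=X[near&(X[...,2]>zl)&(X[...,2]<115)]
        print(zl,len(x),np.percentile(x[:,2],[50,98]),cv2.minAreaRect(np.float32(x[:,:2])))
print(get_time_s())
```

```text
ply ((557.58203125, -219.52542114257812), (89.27708435058594, 79.6646957397461), 2.781377077102661) 12.20294619129237
92 2665 [102.10895046 108.40082938] ((558.2936401367188, -219.56495666503906), (40.845123291015625, 45.28562545776367), 2.505725860595703)
100 1453 [105.56455503 108.7402591 ] ((558.2936401367188, -219.56495666503906), (40.845123291015625, 45.28562545776367), 2.505725860595703)
104 1042 [106.39225081 108.92654121] ((558.3516845703125, -219.54177856445312), (40.55168533325195, 45.305145263671875), 2.278562545776367)
ply ((557.6209106445312, -219.4990234375), (89.16051483154297, 79.85517883300781), 2.4697153568267822) 12.192607141444341
92 2821 [102.01152955 108.40101074] ((558.2572021484375, -219.57205200195312), (41.03358459472656, 45.32126998901367), 2.6099724769592285)
100 1555 [105.52133624 108.65108599] ((558.2572021484375, -219.57205200195312), (41.03358459472656, 45.32126998901367), 2.6099724769592285)
104 1125 [106.28182345 108.81806335] ((558.2559204101562, -219.5436248779297), (41.03358459472656, 45.26436233520508), 2.6099724769592285)
15.7417
```

View pics/s1.png

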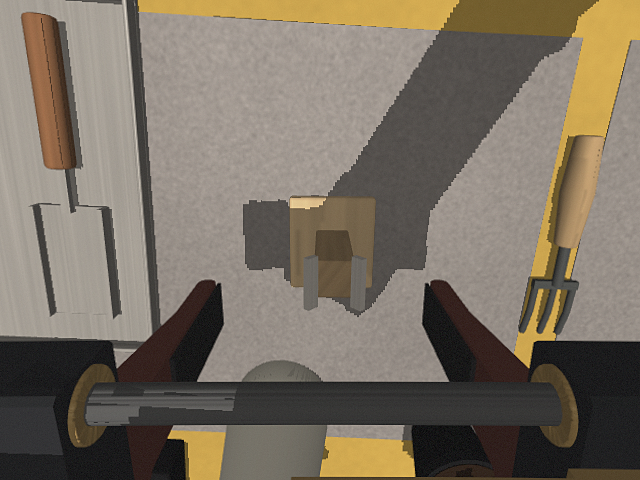

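The saddle strips are at (311,283) and (358,283), which puts the seat at about (558,-219.5), yaw 2.6°. Now the transfer.

Run:
```python
from h import *
T=lambda s:print(s,np.round(get_force(),1),round(get_gripper_width(),3),get_time_s(),flush=True)
movel(G(30,50.1,185),DOWN,max_speed=250); movel(G(30,50.1,TZ),max_speed=120)
gripper_to(.4,f_grip=20); T('grip')
movel(G(-45,50.1,TZ),max_speed=60); T('back')
movel(G(-45,50.1,175),max_speed=100); T('up')
S=[558,-219.5]; D=[180,0,2.6-180]
movel(S+[175],D,max_speed=150); sleep(.3); f0=np.array(get_force()); T('over')
movel(S+[116],max_speed=60); T('low')
for z in (114,113,112,111,110):
    movel(S+[z],max_speed=20); f=np.array(get_force())-f0; print(z,np.round(f,1))
    if f[2]>2.5: break
T('down')
```

```text
grip [-0.4  1.7 -0.7] 0.5 19.7167
back [-0.1  3.1  4.2] 0.499 21.1167
up [-0.4 -0.  -0.9] 0.5 22.3417
over [ 0.7  0.7 -1.1] 0.501 25.925
low [-0.3  0.1 -1.6] 0.504 27.0583
114 [-0.7 -1.  -0.3]
113 [-0.6 -0.5  0.4]
112 [-2.7  1.9  6.8]
down [-2.   2.6  5.6] 0.497 27.8083
```

Run:
```python
from h import *
gripper_to(1.0); movel([558,-219.5,200],max_speed=120); movel([520,-225,235],max_speed=150); sleep(.2)
pose=(get_position(),get_eef_rot()); q,d=camera("wrist"); cv2.imwrite("pics/f.png",q)
X=cloud("wrist",d,pose); m=(abs(X[...,0]-558)<70)&(abs(X[...,1]+218)<65)&(X[...,2]>128)&(X[...,2]<160)
x=X[m]; r=cv2.minAreaRect(np.float32(x[:,:2])); print(r,np.percentile(x[:,2],[50,99]),get_time_s(),get_force())
p,_=camera("scene"); cv2.imwrite("pics/fs.png",p)
```

```text
((558.349853515625, -219.6702423095703), (70.6034927368164, 41.09074783325195), 2.4876656532287598) [139.89492011 143.25748629] 30.2667 [-0.73557541  0.4512926   0.27293819]
```

View pics/fs.png

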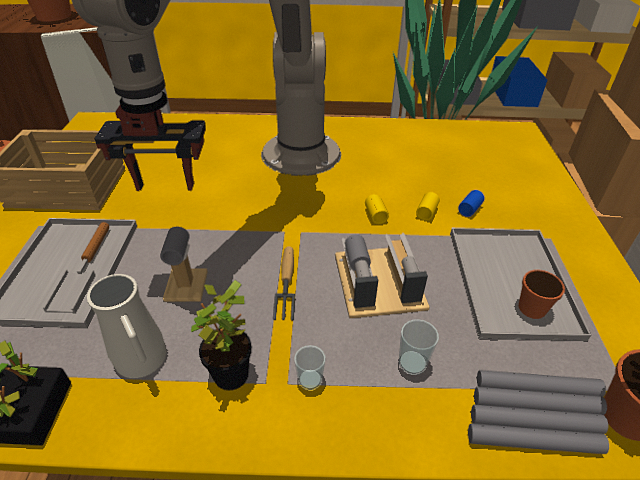

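The coupling lies centred in the saddle at (175,245). The other is still at its pin tip at (355,255), and the bystanders have not moved.

```bash
python3 -c "
from cell import *
print(job_done())"
```

```text
the job is handed in; nothing more can be done
None
```

I handed the job in at about 30 s: the coupling that fitted (left channel) lies centred in the saddle, within about 1 mm of the measured seat. The other is still in its channel at its pin's tip, and nothing else was disturbed.

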